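# Set the press against backlash, then dip the glue brush and dab the inlay

### The arm

A 7-joint arm with a two-finger parallel gripper is mounted at the origin on the work surface. World frame = base frame: x ahead of the robot, y to its left, z up, the work surface at z = 0. Lengths are in m, angles in degrees, forces in N, time in s.
With the tool pointing down it reaches from about 0.425 to 1.025 m from the base axis. Payload 3.6 kg.
Tool frame: the origin (TCP) lies on the centre line of the jaws, within the pads' length; the fingertips stand 22 mm ahead of it and the grasp point (between the pads) lies 3 mm ahead of it; z points along the fingers, y is the line along which they close (so a half turn about z gives the same grasp; the last joint's range is limited). The gripper opens to 85 mm and grips with 20 to 120 N. Pads are 22 mm wide; open, the fingers measure 114 mm over their backs; the gripper's body (76 mm by 85 mm) begins 54 mm behind the grasp point. The pads swing forward as they close: fully open they stand 13 mm farther back than shut.
Start: joints at [64.2, 33.873, 2.773, 92.16, -1.908, 54.013, -1.931], TCP at [0.253, -0.679, 0.253] pointing down, gripper open.
Joint ranges: [-153.93, 153.93], [-27.13, 128.08], [-72.61, 78.16], [10.71, 143.7], [-87.88, 267.88], [4.46, 118.87], [-176.78, 176.78]. Speed limits (degrees/s): [147.25, 147.25, 180, 180, 180, 180, 180].

### API

Orientations are given as a 3x3 rotation matrix whose columns are the frame's x, y, z axes.
In Python, from plant import monitor, viewer, hand_in gives the robot as it stands.
- The arm moves only by the shell command python3 -m inch 'ROWS'. ROWS is JSON, a list of rows, each a list of 7 numbers: the closure in counts, from 0 (fully open) to 255 (shut), then the shift along the tool's x, y, z in m, then the turn, a rotation vector about the tool's x, y, z in degrees. A call has 1 to 5 rows; each row is the pose to reach, as a shift and turn from the pose commanded when the call began, along the tool's axes at that moment; what a row does not reach only later rows make up. A row lasts 1/12 s, in which the tool goes at most 41.7 mm and 7.16 degrees, less where a joint would pass 70% of its speed; a pose out of reach is approached as far as the arm can. A call with a gripper value outside its range is refused whole. The fingers move at their own pace and stop on an object; the grip force is fixed at half the most. Time passes only in rows, so rows that repeat a pose let the fingers close. It gives the time, the measured TCP pose, the force, the opening and the grip force at its end, in the units of the state.
- monitor.read_state(): the state, without advancing time (a new reading comes with each control period).
- viewer.get_image(name): name is "scene" or "top"; returns the picture (480x640x3 uint8, blue, green, red); there is no depth.
- viewer.camera_params(name): a dict with "fovy" (degrees; the focal length in pixels is half the picture's height over the tangent of half this angle, whatever the lens; pixels are square), "cx", "cy" (the principal point, pixels), "k1" (the pictures are not rectified: a ray, as slopes to the right and down, at radius r is drawn at 1 + k1 r^2 times it, then the intrinsics apply), "cam_to_world" (4x4, takes a point from camera to world coordinates). Camera axes: x right, y down, z forward; pixel columns grow to the right and rows downward; lengths in m; the calibration is good to about 2 mm. A picture is of the moment at which its call begins. camera_params takes no time and is no camera call.
- hand_in(): hands the job in; it is judged then, once.
The state is a dict: "time_s": time; "joints": joint angles; "qvel": joint speeds; "joint_efforts": joint torques, N m; "ee_pos": TCP position; "tool_rot": TCP orientation; "contact_force": force on the tool from outside, world axes, zero at the start; "wrist_torque": the same for the moment, N m; "width": opening from 0.0 (shut) to 1.0 (fully open); "grip_force": force on a finger pad.
Only numpy, scipy, OpenCV 4.12 (cv2) and the standard library are available. Lean on these libraries where they do the work, as an engineer would, in place of code of your own. Each camera call takes 0.05 s, during which the arm holds its last target. There are 200 camera calls.

### The job

Ready a glue-up before the glue can skin over: with the brass cross handle, back the press screw off counter-clockwise until its white dial line is well past the red mark (at least 15 degrees), then turn it back clockwise, without dropping below the mark, so that the line stops on the mark with the play taken up, and let go. Then take the blue-handled glue brush off the rack, dip its head more than half-way down into the blue glue pot, dab its tip gently on the pale round inlay of the rosewood template, and hang the brush upright by its collar on its empty fork again. Leave the spare brush, the rinse pot and everything else where it stands, and do not push the glue pot about.

Things in the scene. Friction and masses are not known exactly. Their poses are not given: they have to be found in the camera images.
- press: Fixed screw press, grey base 110 x 140 mm, two steel columns and a bridge. Origin: centre of its underside; the vertical screw axis passes through it. A red index mark lies on the round aluminium plate (top 128 mm up) in the press's own -x direction.
- hub (a point): Centre of the brass cross handle on the screw axis, 182 mm above the table, at mid-height of its four arms, which lie along this frame's +-x and +-y (it turns with the handle). Arms: round bars 12 mm thick, pinched from above about 45 mm from the axis, each with an 18 mm end ball centred 64 mm out. Hub 26 mm across, top 10 mm above arm mid-height; dial (84 mm) top 46 mm below it.
- dial (a joint): Angle of the dial under the cross handle, rad, counter-clockwise from above positive. 0: its white line is on the red mark. It starts clockwise of the mark (-0.6 to -0.25). Stiff (0.3 N m of friction), stays where it is left; range -1.2 to 1.2.
- handle (a joint): Angle of the cross handle relative to the dial, rad, counter-clockwise positive: the play in the screw, 0 to 0.25, light (0.04 N m). At 0.25 the handle drives the dial counter-clockwise, at 0 clockwise; 0 means the play is taken up clockwise, as it should be left. The hub's yaw is the press's yaw + dial + handle. Starts at 0.10 to 0.25.
- rack: Fixed plywood brush rack, 100 x 210 mm, 113 mm high. Origin: centre of its underside; the forks open to its own -x. Forks 110 mm apart, on its own +y and -y sides.
- fork_a (a point): Fork on the rack's +y side: point on the top of the prongs (113 mm above the table) where the axis of a hung brush belongs. The slot is 26 mm wide, open to the rack's -x (34 mm to the prong ends), its closed end 18 mm behind this point.
- fork_b (a point): The same for the fork on the rack's -y side. One fork holds the glue brush at the start, the other the spare brush.
- brush_grip (a point): Glue brush: 165 mm long, upright, its z axis up; round blue handle 24 mm in diameter from 49 mm below to 28 mm above this point (tapering over the top 7 mm); it may be lifted straight up out of its fork or drawn out of the slot after a lift of a few mm. Mass about 0.1 kg. This point: on the axis, 130 mm above the tip.
- brush_collar (a point): Centre of the underside of the brush's black collar (44 mm diameter, 6 mm thick), 55 mm below brush_grip and 75 mm above the tip; it rests on the prongs. Below it a 12 mm steel shaft.
- brush_tip (a point): Lower end of the brush's dark rubber head (18 mm diameter, 26 mm long), on the axis. The head gives upward by up to 8 mm on a light spring (about 1 N to start, 4 N fully in), then is hard.
- glue_pot_rim (a point): Centre of the mouth of the loose blue ceramic glue pot: 80 mm outer diameter, 65 mm high, wall 4 mm, inner floor 60 mm below the rim, inner diameter 68 mm at the floor and 72 mm at the rim, 0.4 kg.
- rinse_pot_rim (a point): Centre of the mouth of the steel rinse pot, the same size as the glue pot, to be left alone. The two pots stand side by side and may be exchanged.
- jig: Fixed aluminium jig plate 160 (x) x 240 (y) x 12 mm, origin at the centre of its underside. The rosewood template, 110 x 180 x 6 mm, lies on it under a red toggle clamp: clamp foot at the jig's own (+55, 0) mm, pressing arm 56 mm high reaching to (-10, 0) mm, red handle upright from 85 to 161 mm high at (+62 to +75, 0) mm, 22 mm thick.
- spot (a point): Centre of the pale round inlay, 28 mm in diameter, flush with the template's top, 18 mm above the table, at the jig's own (-40, -35) mm.
- spare_grip (a point): Spare brush with green handle and white head, same shape as the glue brush, hung on the other fork; this point 130 mm above its tip, at 168 mm above the table, top of its handle 203 mm above the table. Leave alone.
- can_mid (a point): Tall closed spray can (aluminium, orange band), 48 mm diameter, 260 mm high, standing about 112 mm from the screw axis on the press's own +x side, so the cross arm that points to it is not free for a gripper. Point half-way up, on its axis. Leave alone.
- weight_mid (a point): Brass pressing weight standing on the template at about the jig's own (-35, +55) mm, 44 mm diameter, 65 mm high; point half-way up. Leave alone.
- roller_mid (a point): Yellow seam roller lying flat along its own x: handle from -82 mm, roll to +64 mm, up to 31 mm to either side, 38 mm high. Point 19 mm above the table. Leave alone.
- bottle_mid (a point): Closed white glue bottle with red cap, 60 mm diameter, 170 mm high, standing; point half-way up. Leave alone.

How it is judged:
By the outcome, as a careful person would: the job done as asked, in the order asked, and still so for the second after the job is handed in, with the robot touching nothing.
It also fails if it takes over 64 s, if anything falls off the work surface, if the arm or the gripper's body presses on something with over 40 N, if the wrist force passes 120 N, or if a joint passes its speed limit or range.

## Working session

There is one attempt and no reset: what is moved stays moved. The work goes in short steps, Python scripts to look and compute and a shell command to move; the robot and the scene stay as the last step left them, time stands still between calls to the robot, and variables do not carry over. Pictures are saved under pics/ and viewed, at most 10 in all, crops included, and the job is handed in when it is done.

```bash
ls; mkdir -p pics
cat > h.py <<'E'
import numpy as np, cv2
from plant import monitor, viewer
def cam(n):
    p=viewer.camera_params(n); f=240/np.tan(np.radians(p["fovy"])/2)
    return p,f
def ray(n,u,v):
    p,f=cam(n); K=np.array([[f,0,p["cx"]],[0,f,p["cy"]],[0,0,1.]])
    q=cv2.undistortPointsIter(np.array([[[u,v]]],float),K,np.array([p["k1"],0,0,0,0.]),None,None,(3,100,1e-10))[0,0]
    T=np.array(p["cam_to_world"]); d=T[:3,:3]@np.r_[q,1]; return T[:3,3],d/np.linalg.norm(d)
def plane(n,u,v,z):
    o,d=ray(n,u,v); return o+d*(z-o[2])/d[2]
def proj(n,P):
    p,f=cam(n); T=np.array(p["cam_to_world"]); c=T[:3,:3].T@(np.array(P)-T[:3,3]); s=c[:2]/c[2]; s=s*(1+p["k1"]*(s@s)); return s*f+[p["cx"],p["cy"]]
def tri(u1,u2):
    a,d=ray("scene",*u1); b,e=ray("top",*u2)
    s=np.linalg.lstsq(np.c_[d,-e],b-a,rcond=None)[0]; P,Q=a+s[0]*d,b+s[1]*e; return (P+Q)/2,np.linalg.norm(P-Q)
E
python3 - <<'E'
from h import *
for n in("scene","top"):
    cv2.imwrite(f"pics/{n}0.png",viewer.get_image(n)); p,f=cam(n); print(n,f,p["cx"],p["cy"],p["k1"],np.round(p["cam_to_world"],3).tolist())
s=monitor.read_state(); print({k:np.round(v,3).tolist() for k,v in s.items()})
E
```

```text
pics
scene 527.0086162726843 322.54149417399185 237.14167114365097 -0.010446889233151548 [[-0.679, 0.486, -0.55, 1.187], [0.734, 0.459, -0.501, 0.556], [0.009, -0.744, -0.668, 0.851], [0.0, 0.0, 0.0, 1.0]]
top 493.4168937404007 314.07041915632067 242.77433774337243 -0.09668860905482997 [[-0.008, -0.994, 0.114, 0.422], [-1.0, 0.009, 0.002, 0.023], [-0.003, -0.113, -0.994, 1.331], [0.0, 0.0, 0.0, 1.0]]
{'time_s': 0.1, 'joints': [64.203, 33.922, 2.768, 92.229, -1.91, 54.011, -1.931], 'qvel': [-0.079, -0.044, 0.05, -0.182, 0.12, -0.063, -0.133], 'joint_efforts': [0.005, -55.0, 1.553, -19.883, 0.01, 0.004, 0.0], 'ee_pos': [0.253, -0.679, 0.252], 'tool_rot': [[0.937, 0.349, -0.001], [0.349, -0.937, 0.002], [-0.0, -0.002, -1.0]], 'contact_force': [-0.388, -0.538, 0.213], 'wrist_torque': [0.013, 0.023, -0.033], 'grip_force': 0.0, 'width': 1.002}
```

View pics/scene0.png

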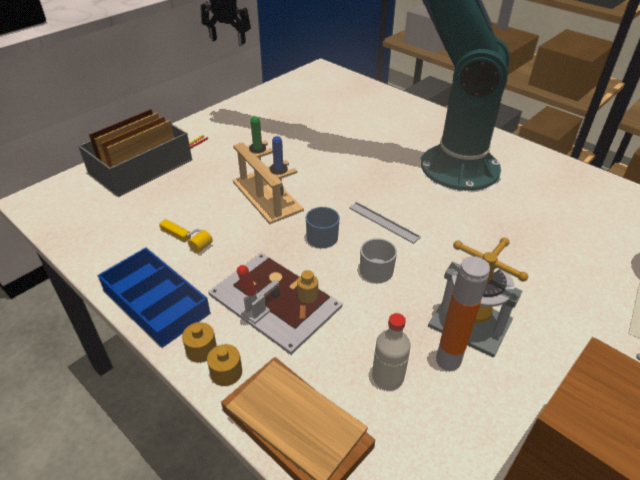

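View pics/top0.png

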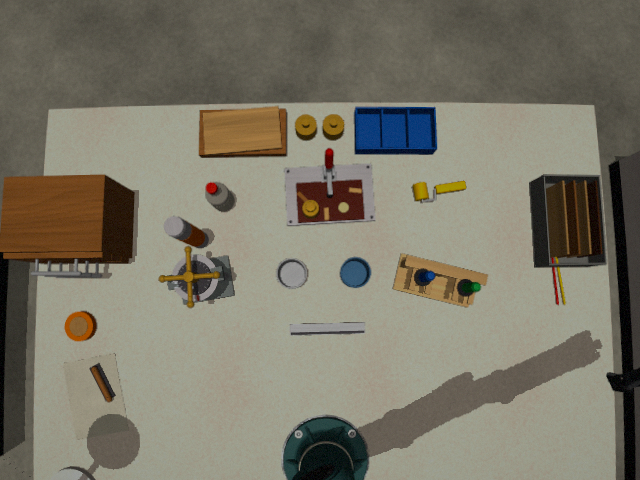

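The scene view shows the press at the right (hub ~(488,258)), the pots at (322,225) blue and (378,258) steel, and the rack with its blue brush at (278,150). In the top view the hub is at (189,277), the blue pot at (355,272), the blue brush at (425,277), the spot at (344,208) and the can top at (175,225).

Run:
```python
from h import *
t=cv2.imread("pics/top0.png"); s=cv2.imread("pics/scene0.png")
def blob(im,lo,hi,box,name):
    x0,y0,x1,y1=box; h=cv2.cvtColor(im,cv2.COLOR_BGR2HSV)[y0:y1,x0:x1]
    m=cv2.inRange(h,np.array(lo),np.array(hi)); n,l,st,c=cv2.connectedComponentsWithStats(m)
    i=1+np.argmax(st[1:,4]); print(name,st[i]+[x0,y0,0,0,0],c[i]+[x0,y0]); return c[i]+[x0,y0],st[i]+[x0,y0,0,0,0],(l==i)
c=lambda *a:np.round(a[0],4)
# brush handles top
b,_,_=blob(t,(105,120,30),(130,255,255),(405,255,445,300),"blue handle top")
bs,_,_=blob(s,(105,100,30),(130,255,255),(262,130,295,180),"blue handle scene"); print("tri blue",tri(bs,b))
g,_,_=blob(t,(50,100,30),(85,255,255),(450,270,495,310),"green top")
gs,_,_=blob(s,(50,100,30),(85,255,255),(240,110,270,160),"green scene"); print("tri green",tri(gs,g))
p,st,m=blob(t,(95,70,40),(120,255,255),(330,250,380,295),"pot")
print("pot c",plane("top",p[0],p[1],.065), plane("top",st[0],p[1],.065),plane("top",st[0]+st[2],p[1],.065),plane("top",p[0],st[1],.065),plane("top",p[0],st[1]+st[3],.065))
sp,_,_=blob(t,(12,40,170),(35,160,255),(335,200,352,216),"spot"); print(plane("top",*sp,.018))
print("hub",plane("top",189,277,.192))
print("tri hub",tri((488,258),(189,277)))
for q in((188,250),(190,303),(162,278),(217,275)): print("ball",plane("top",*q,.182))
for q in((287,168),(373,165),(375,222),(288,225)): print("jig",plane("top",*q,.012))
a=cv2.resize(t[235:320,145:245],(400,340),interpolation=3); b=cv2.resize(s[230:360,420:535],(354,400),interpolation=3)
d=cv2.resize(t[240:315,385:495],(440,300),interpolation=3); e=cv2.resize(t[245:300,325:385],(330,300),interpolation=3)
o=np.zeros((600,800,3),np.uint8); o[:340,:400]=a; o[:400,401:755]=b
o[345:345+255,:374]=cv2.resize(d,(374,255)); o[402:600,401:401+218]=cv2.resize(e,(218,198)); cv2.imwrite("pics/c1.png",o)
```

```text
blue handle top [418 271  17  11 136] [426.08088235 276.15441176]
blue handle scene [273 137   8   6  43] [276.41860465 139.62790698]
tri blue (array([ 0.47421766, -0.23516839,  0.20012256]), np.float64(0.00922752305040935))
green top [461 282  20  11 166] [470.4939759  287.03012048]
green scene [251 117  10  31 143] [255.56643357 129.7972028 ]
tri green (array([ 0.44678329, -0.34534265,  0.1702983 ]), np.float64(0.003953343844590639))
pot [340 257  31  31 689] [354.72714078 272.26124819]
pot c [ 0.48906745 -0.07798648  0.065     ] [ 0.48942189 -0.04016625  0.065     ] [ 0.48865999 -0.11983059  0.065     ] [ 0.52837171 -0.07865674  0.065     ] [ 0.44877719 -0.07731971  0.065     ]Traceback (most recent call last):
  File "<stdin>", line 15, in <module>
  File "<stdin>", line 6, in blob
    return _wrapfunc(a, 'argmax', axis=axis, out=out, **kwds)
    return bound(*args, **kwds)
ValueError: attempt to get argmax of an empty sequence
```

Run:
```python
from h import *
t=cv2.imread("pics/top0.png"); s=cv2.imread("pics/scene0.png")
print("spot hsv",cv2.cvtColor(t,cv2.COLOR_BGR2HSV)[208,344]); print("spot",plane("top",344,208,.018))
print("hub",plane("top",189,277,.192),"tri",tri((488,258),(189,277)))
for q in((188,250),(190,303),(162,278),(217,275)): print("ball",plane("top",*q,.182))
for q in((287,168),(373,165),(375,222),(288,225)): print("jig",plane("top",*q,.012))
h=cv2.cvtColor(t,cv2.COLOR_BGR2HSV)[235:320,145:245]; m=cv2.inRange(h,np.array((15,120,90)),np.array((32,255,255)))
n,l,st,c=cv2.connectedComponentsWithStats(m); print(st[1:],c[1:]+[145,235])
a=cv2.resize(t[235:320,145:245],(400,340),interpolation=3); b=cv2.resize(s[230:360,420:535],(354,400),interpolation=3)
d=cv2.resize(t[240:315,385:495],(374,255),interpolation=3); e=cv2.resize(t[190:240,280:380],(396,198),interpolation=3)
o=np.zeros((600,800,3),np.uint8); o[:340,:400]=a; o[:400,401:755]=b
o[345:600,:374]=d; o[402:600,401:797]=e; cv2.imwrite("pics/c1.png",o)
```

```text
spot hsv [ 25 106 159]
spot [ 0.6653856  -0.05581006  0.018     ]
hub [0.47419499 0.31659694 0.192     ] tri (array([0.47514331, 0.31657574, 0.18676039]), np.float64(0.003025606013901919))
ball [0.53826904 0.32274095 0.182     ]
ball [0.41402926 0.31586273 0.182     ]
ball [0.47261023 0.38355936 0.182     ]
ball [0.4789678  0.25300359 0.182     ]
jig [0.77950442 0.09844965 0.012     ]
jig [ 0.78601743 -0.13796759  0.012     ]
jig [ 0.62736787 -0.13954338  0.012     ]
jig [0.62120023 0.09593151 0.012     ]
[[ 14  11  60  62 577]] [[188.45060659 276.35528596]]
```

View pics/c1.png

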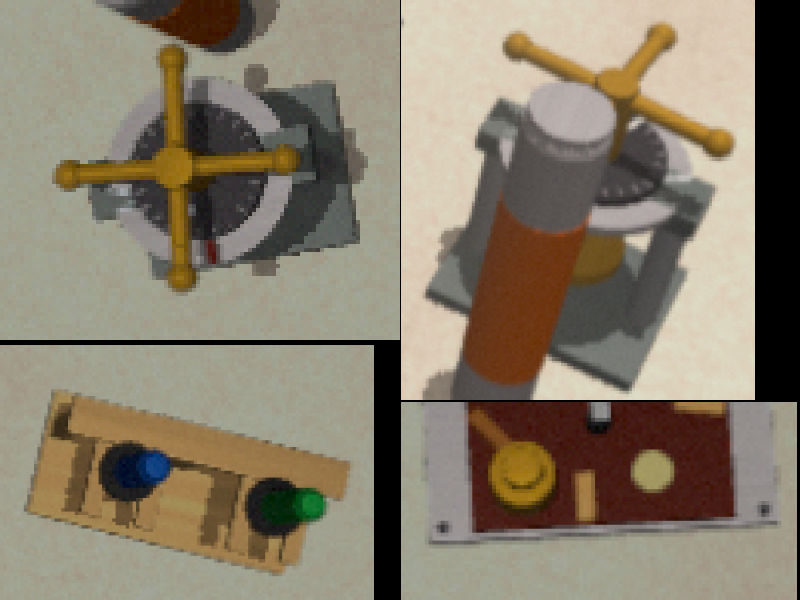

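The crop shows the cross yawed about 3°, the red mark at crop (211,250), i.e. top px (197.7,297.5), the line hidden under the near arm, and the blue brush on the +y fork. Now I move towards the press over the table centre, with the tool yaw unchanged.

```bash
python3 - <<'E'
from h import *
ax=np.array([.475,.3175]); m=plane("top",197.75,297.5,.130)[:2]; d=ax-m; print("mark",m,np.hypot(*d),"press yaw",np.degrees(np.arctan2(d[1],d[0])))
c=plane("top",175,225,.26)[:2]; d=c-ax; print("can",c,np.hypot(*d),np.degrees(np.arctan2(d[1],d[0])))
E
M="python3 -m inch"
$M '[[0,0.15,-0.115,-0.016,0,0,0],[0,0.15,-0.115,-0.016,0,0,0],[0,0.15,-0.115,-0.016,0,0,0],[0,0.15,-0.115,-0.016,0,0,0],[0,0.15,-0.115,-0.016,0,0,0]]'
$M '[[0,0.15,-0.115,-0.016,0,0,0],[0,0.15,-0.115,-0.016,0,0,0],[0,0.15,-0.115,-0.016,0,0,0],[0,0.15,-0.115,-0.016,0,0,0],[0,0.15,-0.115,-0.016,0,0,0]]'
```

```text
mark [0.42698712 0.3101938 ] 0.04856559507204831 press yaw 8.652415466300674
can [0.58619366 0.3327493 ] 0.11223445092307911 7.808935852323589
time_s: 0.52
ee_pos: [0.3572, -0.5137, 0.269]
tool_rot: [[0.935, 0.355, 0.001], [0.355, -0.935, 0.004], [0.003, -0.003, -1.0]]
contact_force: [1.2, 0.7, 0.0]
width: 1.0
grip_force: 0.0
time_s: 0.93
ee_pos: [0.457, -0.3534, 0.2854]
tool_rot: [[0.935, 0.355, 0.001], [0.355, -0.935, 0.003], [0.002, -0.002, -1.0]]
contact_force: [1.3, 0.9, -0.2]
width: 1.001
grip_force: 0.0
```

```bash
M="python3 -m inch"
$M '[[0,0.13,-0.12,-0.012,0,0,0],[0,0.13,-0.12,-0.012,0,0,0],[0,0.13,-0.12,-0.012,0,0,0],[0,0.13,-0.12,-0.012,0,0,0],[0,0.13,-0.12,-0.012,0,0,0]]'
$M '[[0,0.02,-0.18,0,0,0,0],[0,0.02,-0.18,0,0,0,0],[0,0.02,-0.18,0,0,0,0],[0,0.02,-0.18,0,0,0,0],[0,0.02,-0.18,0,0,0,0]]'
$M '[[0,0.02,-0.18,0,0,0,0],[0,0.02,-0.18,0,0,0,0],[0,0.02,-0.18,0,0,0,0],[0,0.02,-0.18,0,0,0,0],[0,0.02,-0.18,0,0,0,0]]'
```

```text
time_s: 1.35
ee_pos: [0.5376, -0.1926, 0.2976]
tool_rot: [[0.933, 0.359, 0.003], [0.359, -0.933, 0.004], [0.004, -0.003, -1.0]]
contact_force: [0.9, -0.0, 0.3]
width: 1.0
grip_force: 0.0
time_s: 1.77
ee_pos: [0.4875, -0.0192, 0.297]
tool_rot: [[0.934, 0.357, -0.002], [0.357, -0.934, 0.003], [-0.001, -0.003, -1.0]]
contact_force: [0.5, 0.2, 0.1]
width: 1.002
grip_force: 0.0
time_s: 2.18
ee_pos: [0.4435, 0.1564, 0.2975]
tool_rot: [[0.934, 0.357, -0.0], [0.357, -0.934, 0.003], [0.001, -0.003, -1.0]]
contact_force: [0.2, -1.4, -1.3]
width: 1.001
grip_force: 0.0
```

```bash
cat >> h.py <<'E'
def go(x,y,z,yaw):
    s=monitor.read_state(); R=np.array(s["tool_rot"]); d=R.T@(np.array([x,y,z])-s["ee_pos"])
    c=np.degrees(np.arctan2(R[1,0],R[0,0])); print("t",s["time_s"],"pos",np.round(s["ee_pos"],4),"yaw",round(c,2),"F",np.round(s["contact_force"],1),"| shift",np.round(d,4),"turnz",round(c-yaw,2),"w",round(s["width"],3))
E
python3 -c "
from h import *
go(.43,.315,.29,2.9)"
```

```text
t 2.1833 pos [0.4435 0.1564 0.2975] yaw 20.92 F [ 0.2 -1.4 -1.3] | shift [ 0.0441 -0.153   0.008 ] turnz 18.02 w 1.001
```

```bash
M="python3 -m inch"
$M '[[0,0.044,-0.153,0,0,0,17],[0,0.044,-0.153,0,0,0,17],[0,0.044,-0.153,0,0,0,17],[0,0.044,-0.153,0,0,0,17],[0,0.044,-0.153,0,0,0,17]]'
$M '[[0,0,0,0,0,0,0],[0,0,0,0,0,0,0],[0,0,0,0,0,0,0]]' >/dev/null
python3 -c "
from h import *
go(.43,.315,.185,2.9)"
```

```text
time_s: 2.6
ee_pos: [0.4313, 0.3187, 0.2978]
tool_rot: [[0.997, 0.071, 0.001], [0.071, -0.997, 0.008], [0.001, -0.008, -1.0]]
contact_force: [-0.5, 0.4, -0.7]
width: 0.999
grip_force: 0.0
t 2.85 pos [0.4336 0.3067 0.2968] yaw 3.31 F [-0.2 -0.4  0.6] | shift [-0.003  -0.0087  0.1118] turnz 0.41 w 1.001
```

```bash
M="python3 -m inch"
$M '[[0,-0.003,-0.0085,0.03,0,0,0.4],[0,-0.003,-0.0085,0.06,0,0,0.4],[0,-0.003,-0.0085,0.09,0,0,0.4],[0,-0.003,-0.0085,0.112,0,0,0.4],[0,-0.003,-0.0085,0.112,0,0,0.4]]'
$M '[[0,0,0,0,0,0,0],[0,0,0,0,0,0,0]]'
$M '[[255,0,0,0,0,0,0],[255,0,0,0,0,0,0],[255,0,0,0,0,0,0],[255,0,0,0,0,0,0],[255,0,0,0,0,0,0]]'
$M '[[255,0,0,0,0,0,0],[255,0,0,0,0,0,0],[255,0,0,0,0,0,0],[255,0,0,0,0,0,0]]'
python3 -c "
from h import *
go(.43,.315,.185,2.9); print(monitor.read_state()['grip_force'],monitor.read_state()['wrist_torque'])"
```

```text
time_s: 3.27
ee_pos: [0.4281, 0.3127, 0.1814]
tool_rot: [[0.999, 0.05, -0.007], [0.05, -0.999, -0.007], [-0.007, 0.007, -1.0]]
contact_force: [-0.5, -1.2, 0.0]
width: 1.001
grip_force: 0.0
time_s: 3.43
ee_pos: [0.431, 0.3166, 0.1864]
tool_rot: [[0.999, 0.051, 0.002], [0.051, -0.999, 0.001], [0.002, -0.001, -1.0]]
contact_force: [-0.7, -0.4, 1.4]
width: 1.002
grip_force: 0.0
time_s: 3.85
ee_pos: [0.4301, 0.3173, 0.1858]
tool_rot: [[0.999, 0.053, 0.001], [0.053, -0.999, 0.001], [0.001, -0.001, -1.0]]
contact_force: [-0.3, -0.3, -0.1]
width: 0.304
grip_force: 0.0
time_s: 4.18
ee_pos: [0.4298, 0.3164, 0.1856]
tool_rot: [[0.999, 0.052, -0.0], [0.052, -0.999, -0.001], [-0.001, 0.001, -1.0]]
contact_force: [-1.2, -1.8, 4.2]
width: 0.119
grip_force: 58.3
t 4.1833 pos [0.4298 0.3164 0.1856] yaw 3.0 F [-1.2 -1.8  4.2] | shift [0.0001 0.0014 0.0006] turnz 0.1 w 0.119
58.344351053237915 [-0.53446916  0.17396664 -0.13500742]
```

```bash
M="python3 -m inch"
$M '[[255,0.0001,0.0027,0,0,0,-3.5],[255,0.0003,0.0055,0,0,0,-7],[255,0.0008,0.0082,0,0,0,-10.5],[255,0.0013,0.0109,0,0,0,-14],[255,0.0021,0.0135,0,0,0,-17.5]]'
$M '[[255,0.0001,0.0027,0,0,0,-3.5],[255,0.0003,0.0055,0,0,0,-7],[255,0.0008,0.0082,0,0,0,-10.5],[255,0.0013,0.0109,0,0,0,-14],[255,0.0021,0.0135,0,0,0,-17.5]]'
$M '[[255,0.0001,0.0027,0,0,0,-3.5],[255,0.0003,0.0055,0,0,0,-7],[255,0.0006,0.007,0,0,0,-9],[255,0.0006,0.007,0,0,0,-9],[255,0.0006,0.007,0,0,0,-9]]'
python3 - <<'E'
from h import *
go(.43,.315,.185,8.6)
t=viewer.get_image("top"); s=viewer.get_image("scene"); cv2.imwrite("pics/t1.png",t); cv2.imwrite("pics/s1.png",s)
a=cv2.resize(t[235:320,145:245],(400,340),interpolation=3); b=cv2.resize(s[230:360,420:535],(354,400),interpolation=3)
o=np.zeros((400,760,3),np.uint8); o[:340,:400]=a; o[:400,401:755]=b; cv2.imwrite("pics/c2.png",o)
E
```

```text
time_s: 4.6
ee_pos: [0.4322, 0.3033, 0.1856]
tool_rot: [[0.936, 0.352, -0.001], [0.352, -0.936, -0.001], [-0.001, 0.0, -1.0]]
contact_force: [-1.6, -1.5, 5.4]
width: 0.118
grip_force: 59.2
time_s: 5.02
ee_pos: [0.4387, 0.2911, 0.1856]
tool_rot: [[0.787, 0.617, -0.002], [0.617, -0.787, -0.002], [-0.002, 0.0, -1.0]]
contact_force: [-3.5, -2.2, 6.0]
width: 0.119
grip_force: 59.2
time_s: 5.43
ee_pos: [0.4435, 0.2855, 0.1856]
tool_rot: [[0.682, 0.731, -0.002], [0.731, -0.682, -0.003], [-0.003, 0.0, -1.0]]
contact_force: [-2.7, -3.2, 7.5]
width: 0.119
grip_force: 58.7
t 5.4333 pos [0.4435 0.2855 0.1856] yaw 46.97 F [-2.7 -3.2  7.5] | shift [ 0.0123 -0.03    0.0006] turnz 38.37 w 0.119
```

View pics/c2.png

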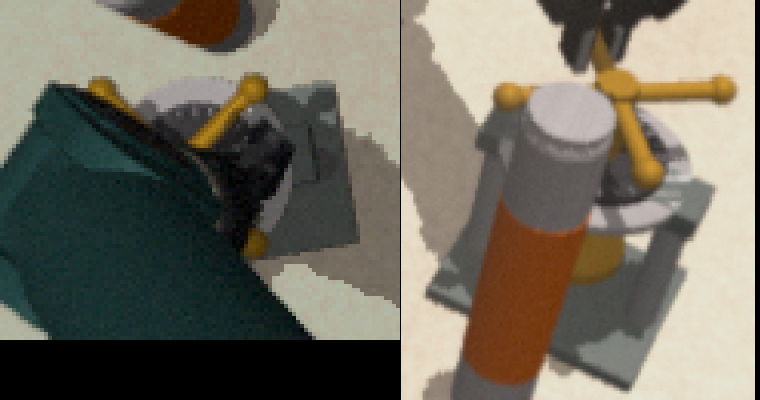

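```bash
M="python3 -m inch"
$M '[[255,0.0001,-0.0027,0,0,0,3.5],[255,0.0003,-0.0055,0,0,0,7],[255,0.0008,-0.0082,0,0,0,10.5],[255,0.0013,-0.0109,0,0,0,14],[255,0.0021,-0.0135,0,0,0,17.5]]'
$M '[[255,0.0001,-0.0027,0,0,0,3.5],[255,0.0003,-0.0055,0,0,0,7],[255,0.0007,-0.0078,0,0,0,10],[255,0.0012,-0.0105,0,0,0,13.5],[255,0.0018,-0.0126,0,0,0,16.2]]'
$M '[[255,0,0,0,0,0,0],[255,0,0,0,0,0,0]]'
python3 - <<'E'
from h import *
go(.43,.315,.185,8.6); print(monitor.read_state()['wrist_torque'])
t=cv2.imread("pics/top0.png"); h=cv2.cvtColor(t,cv2.COLOR_BGR2HSV)
# press base edges near right side: gradient profile per row
for y in range(258,296,4):
    r=h[y,218:245].astype(int); print(y,r[:,2].tolist())
hm=h[285:306,185:210]; m=cv2.inRange(hm,np.array((0,120,60)),np.array((8,255,255)))|cv2.inRange(hm,np.array((172,120,60)),np.array((180,255,255)))
ys,xs=np.nonzero(m); print("red",list(zip(xs+185,ys+285)))
E
```

```text
time_s: 5.95
ee_pos: [0.4356, 0.2959, 0.1856]
tool_rot: [[0.871, 0.491, -0.001], [0.491, -0.871, -0.003], [-0.002, 0.003, -1.0]]
contact_force: [-1.4, -4.1, 7.4]
width: 0.12
grip_force: 58.4
time_s: 6.37
ee_pos: [0.431, 0.3077, 0.1856]
tool_rot: [[0.974, 0.228, -0.001], [0.228, -0.974, -0.003], [-0.001, 0.003, -1.0]]
contact_force: [-0.3, -5.1, 6.7]
width: 0.115
grip_force: 58.5
time_s: 6.53
ee_pos: [0.4309, 0.308, 0.1856]
tool_rot: [[0.973, 0.23, -0.001], [0.23, -0.973, -0.003], [-0.001, 0.002, -1.0]]
contact_force: [-0.2, -3.3, 7.5]
width: 0.114
grip_force: 58.7
t 6.5333 pos [0.4309 0.308  0.1856] yaw 13.31 F [-0.2 -3.3  7.5] | shift [ 0.0007 -0.007   0.0006] turnz 4.71 w 0.114
[-0.75004471  0.17778077 -0.06648651]
258 [103, 100, 102, 100, 99, 99, 98, 101, 101, 101, 76, 162, 163, 163, 164, 161, 162, 165, 163, 163, 161, 162, 163, 159, 163, 165, 163]
262 [57, 55, 58, 55, 70, 95, 97, 98, 97, 100, 92, 85, 163, 162, 160, 161, 161, 163, 162, 163, 163, 163, 165, 163, 164, 160, 162]
266 [71, 91, 84, 82, 42, 51, 55, 71, 99, 97, 94, 73, 91, 162, 165, 163, 162, 162, 163, 163, 162, 163, 161, 1
[... 525 characters left out ...]
86 [57, 54, 56, 58, 58, 55, 60, 56, 58, 95, 96, 98, 94, 97, 86, 89, 162, 164, 160, 161, 162, 164, 161, 160, 164, 163, 159]
290 [55, 55, 55, 55, 57, 55, 61, 94, 102, 100, 99, 95, 102, 97, 97, 61, 110, 163, 161, 163, 161, 162, 162, 161, 163, 165, 164]
294 [54, 56, 57, 98, 99, 97, 97, 97, 100, 100, 99, 100, 96, 96, 96, 91, 78, 163, 163, 163, 164, 164, 161, 161, 160, 161, 162]
red [(np.int64(197), np.int64(295)), (np.int64(197), np.int64(296)), (np.int64(198), np.int64(296)), (np.int64(197), np.int64(297)), (np.int64(198), np.int64(297)), (np.int64(197), np.int64(298)), (np.int64(198), np.int64(298)), (np.int64(197), np.int64(299)), (np.int64(198), np.int64(299)), (np.int64(198), np.int64(300))]
```

```bash
M="python3 -m inch"
$M '[[0,0,0,0,0,0,0],[0,0,0,0,0,0,0],[0,0,0,0,0,0,0],[0,0,0,0,0,0,0],[0,0,0,-0.02,0,0,0]]' >/dev/null
$M '[[0,0,0,-0.04,0,0,0],[0,0,0,-0.08,0,0,0],[0,0,0.03,-0.1,0,0,0],[0,0,0.07,-0.1,0,0,0],[0,0,0.11,-0.1,0,0,0]]'
$M '[[0,0,0.04,0,0,0,0],[0,0,0.08,0,0,0,0],[0,0,0.12,0,0,0,0],[0,0,0.15,0,0,0,0],[0,0,0.15,0,0,0,0]]'
python3 - <<'E'
from h import *
t=viewer.get_image("top"); s=viewer.get_image("scene"); cv2.imwrite("pics/t2.png",t); cv2.imwrite("pics/s2.png",s)
a=cv2.resize(t[240:315,155:235],(640,600),interpolation=3); cv2.imwrite("pics/c3.png",a)
E
```

```text
time_s: 7.37
ee_pos: [0.4576, 0.2031, 0.3074]
tool_rot: [[0.972, 0.235, 0.005], [0.235, -0.972, 0.003], [0.005, -0.002, -1.0]]
contact_force: [0.7, -0.6, -0.4]
width: 1.0
grip_force: 0.0
time_s: 7.78
ee_pos: [0.4922, 0.0486, 0.3051]
tool_rot: [[0.976, 0.22, 0.0], [0.22, -0.976, -0.004], [-0.0, 0.004, -1.0]]
contact_force: [0.0, -0.4, 0.2]
width: 0.996
grip_force: 0.0
```

View pics/c3.png

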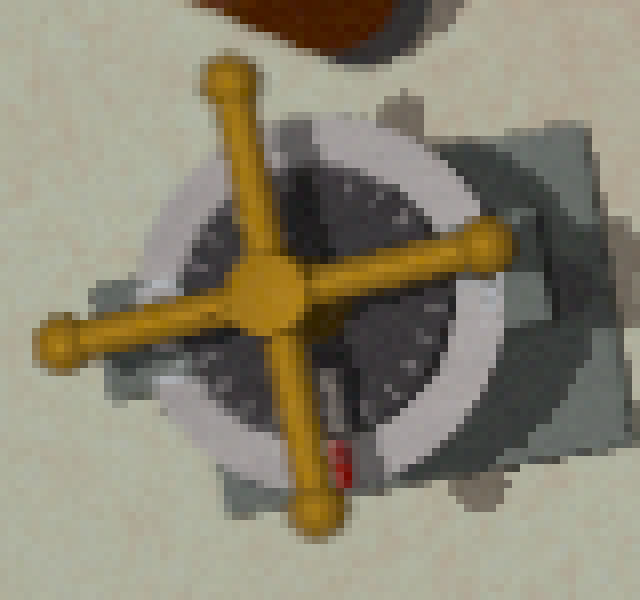

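Crop: the handle has turned a little CCW; the white line (in shadow) runs at about crop (327,372)-(337,430) with the red mark at (340,462), so line and mark are nearly aligned. I'll quantify.

Run:
```python
from h import *
t=cv2.imread("pics/t2.png")
px=lambda x,y:(154.5+x/8+0.0,239.5+y/8)
B=[plane("top",*px(*q),.182)[:2] for q in((229,80),(318,508),(62,342),(487,244))]
ax=np.mean(B,0); print("axis",ax,[np.round([np.hypot(*(b-ax)),np.degrees(np.arctan2(*(b-ax)[::-1]))],3) for b in B])
print("axis px at dial",proj("top",[*ax,.136]))
ys=range(283,303)
for y in ys: print(y,[tuple(int(c) for c in t[y,x]) for x in range(192,203)])
```

```text
axis [0.47671915 0.31999227] [array([ 0.064, 12.939]), array([ 6.40000e-02, -1.67273e+02]), array([6.40000e-02, 1.02654e+02]), array([ 6.5000e-02, -7.7497e+01])]
axis px at dial [193.48037026 277.00347747]
283 [(12, 77, 102), (30, 49, 62), (35, 35, 33), (35, 34, 34), (34, 34, 37), (40, 37, 40), (36, 34, 38), (52, 51, 52), (60, 58, 60), (56, 56, 58), (58, 51, 58)]
284 [(3, 81, 110), (37, 58, 73), (26, 30, 33), (33, 29, 33), (30, 30, 34), (25, 28, 24), (33, 35, 35), (53, 50, 53), (58, 55, 59), (56, 52, 58), (62, 59, 61)]
285 [(21, 88, 119), (24, 58, 78), (35, 35, 43), (34, 29, 33), (33, 31, 33), (34, 32, 36), (32, 32, 34), (54, 48, 53), (59, 55, 57), (54, 53, 55), (58, 55, 60)]
286 [(22, 91, 123), (29, 67, 85), (46, 53, 58), (79, 82, 87), (78, 80, 87), (50, 50, 53), (33, 30, 35), (29, 26, 29), (52, 52, 50), (56, 54, 59), (58, 56, 60)]
287 [(21, 98, 131), (22, 73, 98), (48, 56, 62), (95, 101, 106), (82, 87, 94), (46, 47, 50), (30, 31, 29), (28, 29, 28), (52, 50, 52), (63, 63, 65), (59, 56, 59)]
288 [(21, 103, 140), (8, 75, 103), (41, 56, 67), (92, 95, 101), (101, 109, 117), (60, 63, 69)
[... 1716 characters left out ...]
1, 95), (88, 89, 94)]
299 [(20, 109, 149), (17, 121, 166), (22, 111, 152), (22, 86, 115), (65, 83, 117), (52, 57, 142), (3, 11, 112), (73, 74, 91), (88, 90, 89), (88, 89, 92), (88, 85, 88)]
300 [(26, 101, 140), (26, 119, 161), (27, 109, 149), (13, 82, 111), (59, 84, 99), (46, 58, 131), (22, 27, 112), (73, 74, 90), (78, 78, 82), (89, 94, 91), (80, 81, 80)]
301 [(36, 93, 124), (22, 96, 132), (23, 97, 130), (16, 89, 123), (17, 73, 98), (28, 52, 87), (81, 86, 98), (85, 91, 91), (89, 95, 94), (86, 95, 97), (76, 85, 90)]
302 [(17, 99, 134), (24, 108, 146), (29, 108, 148), (18, 103, 137), (22, 91, 122), (9, 71, 96), (91, 112, 122), (146, 164, 164), (159, 178, 176), (156, 176, 175), (152, 170, 173)]
```

Run:
```python
from h import *
for f in("top0","t2"):
    g=cv2.cvtColor(cv2.imread(f"pics/{f}.png"),cv2.COLOR_BGR2GRAY).astype(float)
    P=[]
    for y in list(range(258,268))+list(range(283,295)):
        for x in range(244,222,-1):
            if g[y,x]<125: P.append((x+(125-g[y,x])/(g[y,x+1]-g[y,x]),y)); break
    Q=[]
    for x in range(205,233):
        for y in range(308,290,-1):
            if g[y,x]<125: Q.append((x,y+(125-g[y,x])/(g[y+1,x]-g[y,x]))); break
    for P,nm,sw in((P,"right",0),(Q,"bottom",1)):
        W=np.array([plane("top",*p,0)[:2] for p in P])
        for it in range(3):
            vx,vy,cx,cy=cv2.fitLine(W.astype(np.float32),cv2.DIST_HUBER,0,.001,.001).ravel()
            r=(W-[cx,cy])@[-vy,vx]; W=W[abs(r)<max(.0015,2*r.std())]
        a=np.degrees(np.arctan2(vy,vx)); print(f,nm,len(W),round((a+45)%90-45,2),"std",r.std())
# line vs mark, weighted centroids
t=cv2.imread("pics/t2.png").astype(float); ax=[.4767,.3200]
for k in("line","mark"):
    A=[]
    for y in (range(286,294) if k=="line" else range(295,301)):
        xs=np.arange(194,199) if k=="line" else np.arange(195,199)
        c=t[y,xs]; w=np.clip(c[:,0]-38,0,None) if k=="line" else np.clip(c[:,2]-c[:,1]-38,0,None)
        x=(w@xs)/w.sum(); p=plane("top",x,y,.137 if k=="line" else .129)[:2]-ax; A.append((np.hypot(*p),np.degrees(np.arctan2(-p[1],-p[0]))))
    A=np.array(A); print(k,np.round(A,3).tolist(),A.mean(0))
```

```text
top0 right 21 9.44 std 0.000596908687110144
top0 bottom 21 9.87 std 0.0006747362777017904
t2 right 21 9.45 std 0.0005521954195711432
t2 bottom 20 10.07 std 0.0011282204615888536
line [[0.023, 14.59], [0.025, 12.531], [0.027, 13.068], [0.03, 13.31], [0.032, 13.319], [0.035, 12.264], [0.037, 12.657], [0.04, 12.579]] [ 0.03118051 13.03983275]
mark [[0.044, 9.049], [0.047, 8.868], [0.049, 9.122], [0.052, 9.551], [0.054, 9.76], [0.057, 9.376]] [0.05036616 9.28767634]
```

Base edges give the press yaw at 9.5°, the mark reads 9.3°, and the hub (12.7°) and line (13.0°) agree, so the dial sits about +3.3° with the play taken up. I'll regrip and finish the last ~3°.

```bash
M="python3 -m inch"
$M '[[0,0,-0.04,0,0,0,0],[0,0,-0.08,0,0,0,0],[0,0,-0.12,0,0,0,0],[0,0,-0.16,0,0,0,0],[0,0,-0.2,0,0,0,0]]' >/dev/null
$M '[[0,0,-0.04,0,0,0,0],[0,0,-0.06,0,0,0,0],[0,0,-0.06,0,0,0,0],[0,0,-0.06,0,0,0,0],[0,0,-0.06,0,0,0,0]]' >/dev/null
python3 -c "
from h import *
go(.4315,.309,.1855,12.8)"
```

```text
t 8.7167 pos [0.4304 0.3094 0.305 ] yaw 13.43 F [ 1.1 -0.6 -0.5] | shift [0.0011 0.0005 0.1195] turnz 0.63 w 1.0
```

```bash
M="python3 -m inch"
$M '[[0,0.001,0,0.03,0,0,0.6],[0,0.001,0,0.06,0,0,0.6],[0,0.001,0,0.09,0,0,0.6],[0,0.001,0,0.119,0,0,0.6],[0,0.001,0,0.119,0,0,0.6]]' >/dev/null
$M '[[0,0,0,0,0,0,0],[0,0,0,0,0,0,0],[255,0,0,0,0,0,0],[255,0,0,0,0,0,0],[255,0,0,0,0,0,0]]' >/dev/null
$M '[[255,0,0,0,0,0,0],[255,0,0,0,0,0,0],[255,0,0,0,0,0,0],[255,0,0,0,0,0,0],[255,0,0,0,0,0,0]]'
python3 -c "
from h import *
go(.4315,.309,.1855,9.7)"
$M '[[255,0,-0.0008,0,0,0,1],[255,0,-0.0016,0,0,0,2],[255,0,-0.0024,0,0,0,3],[255,0,-0.0024,0,0,0,3],[255,0,-0.0024,0,0,0,3]]'
python3 -c "
from h import *
go(.4315,.309,.1855,9.7)"
```

```text
time_s: 9.97
ee_pos: [0.4323, 0.3087, 0.1867]
tool_rot: [[0.976, 0.22, -0.0], [0.22, -0.976, -0.001], [-0.0, 0.001, -1.0]]
contact_force: [-0.6, -2.6, 6.7]
width: 0.114
grip_force: 58.4
t 9.9667 pos [0.4323 0.3087 0.1867] yaw 12.7 F [-0.6 -2.6  6.7] | shift [-0.0007 -0.0004  0.0012] turnz 3.0 w 0.114
time_s: 10.38
ee_pos: [0.4319, 0.3106, 0.1867]
tool_rot: [[0.986, 0.169, 0.0], [0.169, -0.986, -0.002], [-0.0, 0.002, -1.0]]
contact_force: [-0.4, -2.3, 5.7]
width: 0.117
grip_force: 58.5
t 10.3833 pos [0.4319 0.3106 0.1867] yaw 9.71 F [-0.4 -2.3  5.7] | shift [-0.0007  0.0015  0.0012] turnz 0.01 w 0.117
```

```bash
M="python3 -m inch"
$M '[[0,0,0,0,0,0,0],[0,0,0,0,0,0,0],[0,0,0,0,0,0,0],[0,0,0,0,0,0,0],[0,0,0,-0.02,0,0,0]]' >/dev/null
$M '[[0,0,0,-0.04,0,0,0],[0,0,0,-0.08,0,0,0],[0,0.01,0.03,-0.1,0,0,0],[0,0.015,0.07,-0.1,0,0,0],[0,0.02,0.11,-0.1,0,0,0]]' >/dev/null
$M '[[0,0.01,0.04,0,0,0,0],[0,0.02,0.08,0,0,0,0],[0,0.02,0.12,0,0,0,0],[0,0.02,0.15,0,0,0,0],[0,0.02,0.15,0,0,0,0]]'
python3 - <<'E'
from h import *
t=viewer.get_image("top"); s=viewer.get_image("scene"); cv2.imwrite("pics/t3.png",t); cv2.imwrite("pics/s3.png",s)
tf=t.astype(float); ax=[.4767,.3200]
for k in("line","mark"):
    A=[]
    for y in (range(286,294) if k=="line" else range(295,301)):
        xs=np.arange(194,199) if k=="line" else np.arange(195,199)
        c=tf[y,xs]; w=np.clip(c[:,0]-38,0,None) if k=="line" else np.clip(c[:,2]-c[:,1]-38,0,None)
        x=(w@xs)/w.sum(); p=plane("top",x,y,.137 if k=="line" else .129)[:2]-ax; A.append(np.degrees(np.arctan2(-p[1],-p[0])))
    print(k,np.round(A,1).tolist(),np.mean(A))
a=cv2.resize(t[240:315,155:235],(400,375),interpolation=3)
b=cv2.resize(cv2.imread("pics/top0.png")[240:315,385:495],(396,270),interpolation=3); c=cv2.resize(cv2.imread("pics/scene0.png")[105:225,225:305],(390,585),interpolation=3)
o=np.zeros((600,800,3),np.uint8); o[:375,:400]=a; 
o[378:600,:325]=cv2.resize(b,(325,222)); o[:585,405:795]=c; cv2.imwrite("pics/c4.png",o)
E
```

```text
time_s: 11.63
ee_pos: [0.5159, 0.0542, 0.3059]
tool_rot: [[0.987, 0.158, -0.0], [0.158, -0.987, -0.004], [-0.001, 0.004, -1.0]]
contact_force: [0.0, -0.7, -0.0]
width: 0.997
grip_force: 0.0
line [10.5, 10.4, 10.0, 11.1, 8.8, 9.6, 10.0, 9.6] 10.012467389096626
mark [9.9, 10.2, 10.4, 10.3, 10.7, 10.4] 10.323756765239478
```

View pics/c4.png

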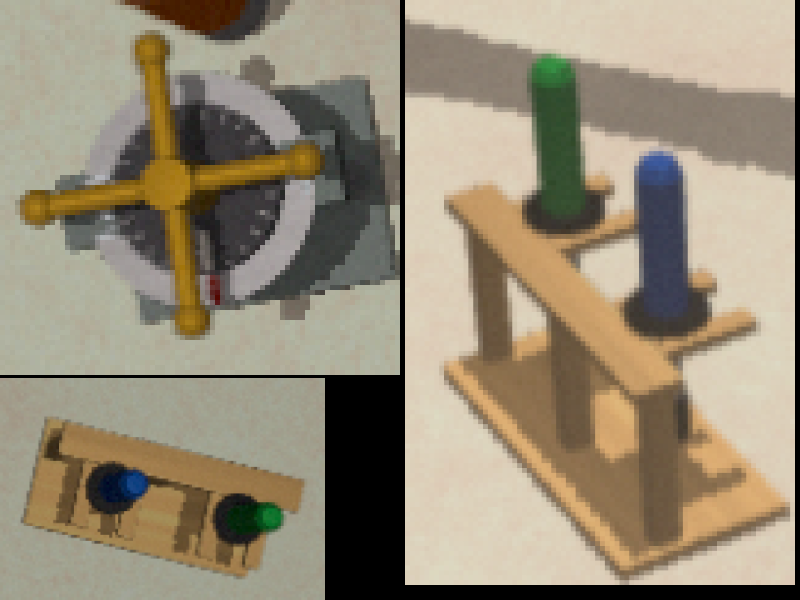

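The top crop shows the line running straight into the red mark. The collars are at top px ~(422,277) blue and (465.5,288) green, with handle tops at (430,276) and (475.7,287); the blue one is on the +y fork.

Run:
```python
from h import *
print("blue top",tri((277.1,138.4),(430.3,276.1)),plane("top",430.3,276.1,.2),"collar",plane("top",422.2,277.2,.116),tri((278.7,168.6),(422.2,277.2)))
print("green top",tri((255.2,119.4),(475.7,287)),plane("top",475.7,287,.2),"collar",plane("top",465.5,287.6,.116))
# dark collar blob: circle from black pixels
t=cv2.imread("pics/top0.png"); h=cv2.cvtColor(t,cv2.COLOR_BGR2HSV)
for nm,(x0,y0,x1,y1) in {"b":(410,262,440,292),"g":(453,274,485,302)}.items():
    m=(h[y0:y1,x0:x1,2]<75).astype(np.uint8)
    n,l,st,c=cv2.connectedComponentsWithStats(m); i=1+np.argmax(st[1:,4]); x,y,w,hh,a=st[i]
    P=np.array([plane("top",*q,.119)[:2] for q in ((x+x0-.5,y0+y+hh/2),(x+x0-.5+w,y0+y+hh/2),(x0+x+w/2,y+y0-.5),(x0+x+w/2,y+y0-.5+hh))]); print(nm,st[i],P.round(4).tolist())
# rack board edges
hh=[plane("top",385+u/2.955,240+(v-378)/2.96,z) for u,v,z in((62,422,.113),(303,480,.113),(24,523,0.01),(247,576,.01))]; print(np.round(hh,3).tolist())
for a,b in((0,1),(2,3)): d=hh[a]-hh[b]; print("rack yaw",np.degrees(np.arctan2(-d[0],d[1])),np.hypot(*d[:2]))
go(.48,-.23,.3,0)
```

```text
blue top (array([ 0.4714917 , -0.24167454,  0.20037141]), np.float64(0.0009216154284009014)) [ 0.47120788 -0.24139886  0.2       ] collar [ 0.47241676 -0.2407182   0.116     ] (array([ 0.47262856, -0.24087864,  0.11658637]), np.float64(0.0007309045848028877))
green top (array([ 0.44511058, -0.34763023,  0.19815095]), np.float64(0.0009463709312773019)) [ 0.44476062 -0.34665021  0.2       ] collar [ 0.44536959 -0.34826639  0.116     ]
b [  4   7  17  18 202] [[0.4706, -0.2184], [0.4701, -0.2607], [0.4937, -0.2415], [0.4494, -0.2401]]
g [  4   5  19  18 236] [[0.4446, -0.3247], [0.444, -0.3725], [0.4677, -0.3507], [0.4234, -0.349]]
[[0.528, -0.202, 0.113], [0.477, -0.406, 0.113], [0.446, -0.184, 0.01], [0.396, -0.387, 0.01]]
rack yaw -14.06959109235662 0.21030821138041222
rack yaw -13.999527571053477 0.20892948754961224
t 11.7333 pos [0.515  0.061  0.3061] yaw 9.54 F [ 0.5  0.7 -0.2] | shift [-0.0828  0.2812  0.0061] turnz 9.54 w 0.999
```

```bash
M="python3 -m inch"
$M '[[0,-0.012,0.038,0,0,0,0],[0,-0.024,0.076,0,0,0,0],[0,-0.037,0.115,0,0,0,0],[0,-0.049,0.153,0,0,0,0],[0,-0.061,0.19,0,0,0,0]]' >/dev/null
$M '[[0,-0.012,0.038,0,0,0,0],[0,-0.024,0.076,0,0,0,0],[0,-0.0315,0.1,0,0,0,0],[0,-0.0315,0.1,0,0,0,0],[0,-0.0315,0.1,0,0,0,0]]' >/dev/null
$M '[[0,0,0,0,0,0,0]]' >/dev/null
python3 -c "
from h import *
go(.472,-.241,.171,9.5)"
```

```text
t 12.65 pos [ 0.4738 -0.2367  0.3061] yaw 9.93 F [-1.3  0.2  0.5] | shift [-0.0025  0.0041  0.1351] turnz 0.43 w 1.001
```

```bash
M="python3 -m inch"
$M '[[0,-0.0025,0.004,0.035,0,0,0],[0,-0.0025,0.004,0.07,0,0,0],[0,-0.0025,0.004,0.105,0,0,0],[0,-0.0025,0.004,0.135,0,0,0],[0,-0.0025,0.004,0.135,0,0,0]]' >/dev/null
$M '[[0,0,0,0,0,0,0],[0,0,0,0,0,0,0],[255,0,0,0,0,0,0],[255,0,0,0,0,0,0],[255,0,0,0,0,0,0]]'
$M '[[255,0,0,0,0,0,0],[255,0,0,0,0,0,0],[255,0,0,0,0,0,0],[255,0,0,0,0,0,0]]'
python3 -c "
from h import *
go(.472,-.241,.171,9.5)"
```

```text
time_s: 13.48
ee_pos: [0.4721, -0.2437, 0.1729]
tool_rot: [[0.986, 0.169, 0.003], [0.169, -0.986, -0.001], [0.003, 0.002, -1.0]]
contact_force: [0.1, 0.1, 0.1]
width: 0.605
grip_force: 0.0
time_s: 13.82
ee_pos: [0.4713, -0.2435, 0.1721]
tool_rot: [[0.986, 0.169, 0.001], [0.169, -0.986, -0.0], [0.001, 0.0, -1.0]]
contact_force: [-1.4, 0.7, 6.2]
width: 0.268
grip_force: 58.5
t 13.8167 pos [ 0.4713 -0.2435  0.1721] yaw 9.73 F [-1.4  0.7  6.2] | shift [ 0.0011 -0.0024  0.0011] turnz 0.23 w 0.268
```

```bash
M="python3 -m inch"
$M '[[255,0,0,-0.015,0,0,0],[255,0,0,-0.04,0,0,0],[255,0,0,-0.07,0,0,0],[255,0,0,-0.1,0,0,0],[255,0,0,-0.1,0,0,0]]'
$M '[[255,0.009,-0.032,0,0,0,0],[255,0.018,-0.064,0,0,0,0],[255,0.027,-0.096,0,0,0,0],[255,0.036,-0.128,0,0,0,0],[255,0.0447,-0.158,0,0,0,0]]' >/dev/null
$M '[[255,0,0,0,0,0,0],[255,0,0,0,0,0,0],[255,0,0,0,0,0,0]]'
python3 - <<'E'
from h import *
go(.4886,-.080,.149,9.7)
t=viewer.get_image("top"); s=viewer.get_image("scene"); cv2.imwrite("pics/s4.png",s); cv2.imwrite("pics/t4.png",t)
P=np.array(monitor.read_state()["ee_pos"]); 
for dz in(-.134,-.108,-.079,-.03): print(dz,proj("scene",P+[0,0,dz]).round(1))
print("pot",proj("scene",[.4886,-.080,.065]))
cv2.imwrite("pics/c5.png",cv2.resize(s[100:270,240:400],(560,595),interpolation=3))
E
```

```text
time_s: 14.23
ee_pos: [0.4742, -0.245, 0.2766]
tool_rot: [[0.986, 0.169, 0.01], [0.169, -0.986, -0.004], [0.009, 0.006, -1.0]]
contact_force: [1.1, -1.5, -0.7]
width: 0.267
grip_force: 58.9
time_s: 14.9
ee_pos: [0.4879, -0.0806, 0.2708]
tool_rot: [[0.986, 0.169, -0.001], [0.169, -0.986, -0.0], [-0.001, 0.0, -1.0]]
contact_force: [0.1, -0.7, -1.2]
width: 0.261
grip_force: 59.0
t 14.9 pos [ 0.4879 -0.0806  0.2708] yaw 9.75 F [ 0.1 -0.7 -1.2] | shift [ 0.0009 -0.0005  0.1218] turnz 0.05 w 0.261
-0.134 [322.7 191.9]
-0.108 [322.8 182.4]
-0.079 [322.9 171.6]
-0.03 [323.1 152.4]
pot [322.73338685 217.02117832]
```

View pics/c5.png

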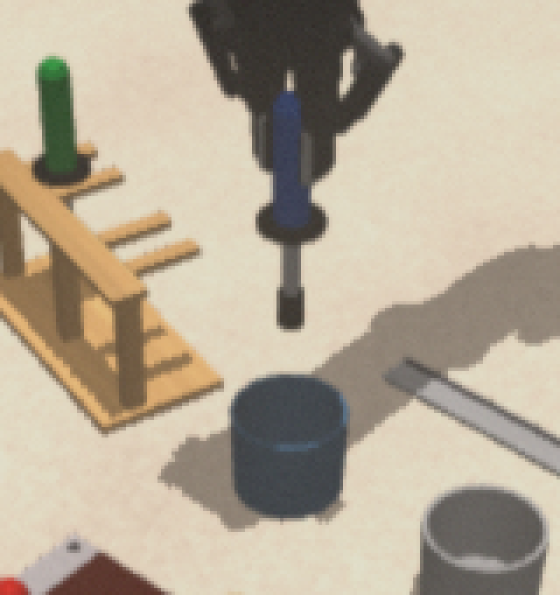

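The brush hangs straight in the jaws, with its tip at crop (291,325) → (323,193) as predicted, over the pot rim centre (323,217.7). Dip it, then carry it to the inlay.

```bash
M="python3 -m inch"
$M '[[255,0.001,0,0.03,0,0,0],[255,0.001,0,0.06,0,0,0],[255,0.001,0,0.09,0,0,0],[255,0.001,0,0.11,0,0,0],[255,0.001,0,0.12,0,0,0]]'
$M '[[255,0,0,0,0,0,0],[255,0,0,0,0,0,0],[255,0,0,0,0,0,0],[255,0,0,0,0,0,0]]'
$M '[[255,0,0,-0.03,0,0,0],[255,0,0,-0.06,0,0,0],[255,0,0,-0.09,0,0,0],[255,0,0,-0.11,0,0,0],[255,0,0,-0.11,0,0,0]]' >/dev/null
python3 -c "
from h import *
go(.665,-.056,.18,9.7)"
```

```text
time_s: 15.42
ee_pos: [0.4876, -0.0815, 0.1487]
tool_rot: [[0.986, 0.167, -0.005], [0.167, -0.986, -0.0], [-0.005, -0.001, -1.0]]
contact_force: [-0.3, -0.0, -1.4]
width: 0.268
grip_force: 59.0
time_s: 15.75
ee_pos: [0.4905, -0.0803, 0.1527]
tool_rot: [[0.986, 0.169, 0.003], [0.169, -0.986, -0.0], [0.003, 0.001, -1.0]]
contact_force: [0.3, 0.6, -1.4]
width: 0.267
grip_force: 59.1
t 16.1667 pos [ 0.4927 -0.0803  0.2669] yaw 9.73 F [ 0.8 -1.3 -1.2] | shift [0.1729 0.0049 0.0889] turnz 0.03 w 0.267
```

```bash
M="python3 -m inch"
$M '[[255,0.035,0.001,0,0,0,0],[255,0.07,0.002,0,0,0,0],[255,0.105,0.003,0,0,0,0],[255,0.14,0.004,0,0,0,0],[255,0.175,0.004,0,0,0,0]]' >/dev/null
$M '[[255,0,0,0.03,0,0,0],[255,0,0,0.06,0,0,0],[255,0,0,0.075,0,0,0],[255,0,0,0.075,0,0,0],[255,0,0,0.075,0,0,0]]'
$M '[[255,0,0,0,0,0,0],[255,0,0,0,0,0,0]]' >/dev/null
python3 - <<'E'
from h import *
go(.665,-.056,.149,9.7)
s=viewer.get_image("scene"); cv2.imwrite("pics/s5.png",s); P=np.array(monitor.read_state()["ee_pos"])
print(proj("scene",P-[0,0,.134]),proj("scene",[.6654,-.0558,.018]))
a=cv2.resize(s[170:310,220:340],(480,560),interpolation=3)
b=cv2.resize(viewer.get_image("top")[175:255,270:390],(300,200),interpolation=3); o=np.zeros((560,785,3),np.uint8); o[:,:480]=a; o[:200,485:]=b; cv2.imwrite("pics/c6.png",o)
E
```

```text
time_s: 17.0
ee_pos: [0.6618, -0.0543, 0.1855]
tool_rot: [[0.986, 0.169, -0.002], [0.169, -0.986, 0.0], [-0.002, -0.0, -1.0]]
contact_force: [0.8, -0.9, -0.4]
width: 0.265
grip_force: 59.1
t 17.1667 pos [ 0.6638 -0.0544  0.1883] yaw 9.73 F [-0.1 -0.5 -0.9] | shift [0.0008 0.0018 0.0393] turnz 0.03 w 0.262
[275.84138572 264.28576227] [275.68782378 276.16838281]
```

View pics/c6.png

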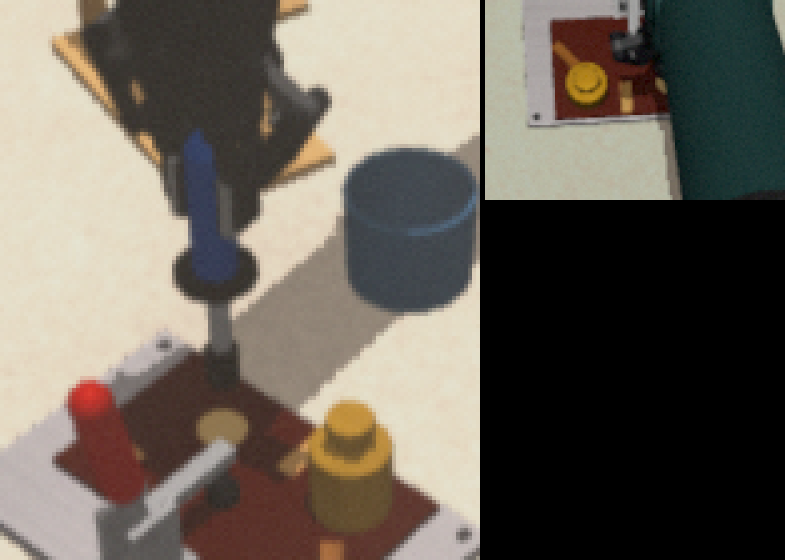

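The tip is above the inlay: tip at (275.8,267), inlay at (275.5,277.5). Lower it gently.

```bash
M="python3 -m inch"
$M '[[255,0.001,0.0015,0.015,0,0,0],[255,0.001,0.0015,0.028,0,0,0],[255,0.001,0.0015,0.033,0,0,0],[255,0.001,0.0015,0.033,0,0,0],[255,0.001,0.0015,0.033,0,0,0]]'
$M '[[255,0,0,0.0015,0,0,0],[255,0,0,0.003,0,0,0],[255,0,0,0.004,0,0,0],[255,0,0,0.005,0,0,0],[255,0,0,0.005,0,0,0]]'
$M '[[255,0,0,0,0,0,0],[255,0,0,0,0,0,0]]'
```

```text
time_s: 17.68
ee_pos: [0.6636, -0.0556, 0.1531]
tool_rot: [[0.986, 0.169, -0.001], [0.169, -0.986, 0.0], [-0.001, -0.0, -1.0]]
contact_force: [0.5, -0.1, -1.4]
width: 0.265
grip_force: 59.2
time_s: 18.1
ee_pos: [0.6643, -0.0555, 0.1487]
tool_rot: [[0.986, 0.169, 0.001], [0.169, -0.986, 0.0], [0.001, 0.0, -1.0]]
contact_force: [0.8, -0.7, 1.7]
width: 0.265
grip_force: 59.3
time_s: 18.27
ee_pos: [0.6642, -0.0555, 0.1486]
tool_rot: [[0.986, 0.169, 0.001], [0.169, -0.986, 0.0], [0.001, 0.0, -1.0]]
contact_force: [1.1, 0.1, 1.4]
width: 0.26
grip_force: 59.3
```

```bash
M="python3 -m inch"
$M '[[255,0,0,-0.02,0,0,0],[255,0,0,-0.05,0,0,0],[255,0,0,-0.085,0,0,0],[255,0,0,-0.115,0,0,0],[255,0,0,-0.14,0,0,0]]' >/dev/null
$M '[[255,-0.028,0.019,0,0,0,0],[255,-0.056,0.038,0,0,0,0],[255,-0.083,0.057,0,0,0,0],[255,-0.11,0.076,0,0,0,0],[255,-0.138,0.095,0,0,0,0]]' >/dev/null
$M '[[255,-0.028,0.019,0,0,0,0],[255,-0.056,0.038,0,0,0,0],[255,-0.083,0.056,0,0,0,0],[255,-0.083,0.056,0,0,0,0],[255,-0.083,0.056,0,0,0,0]]' >/dev/null
$M '[[255,0,0,0,0,0,0],[255,0,0,0,0,0,0]]'
python3 - <<'E'
from h import *
go(.4715,-.242,.173,9.7)
s=viewer.get_image("scene"); cv2.imwrite("pics/s6.png",s); P=np.array(monitor.read_state()["ee_pos"])
print(proj("scene",P-[0,0,.134]))
cv2.imwrite("pics/c7.png",cv2.resize(s[80:230,220:340],(480,600),interpolation=3))
E
```

```text
time_s: 19.68
ee_pos: [0.4726, -0.2406, 0.2883]
tool_rot: [[0.985, 0.171, 0.001], [0.171, -0.985, 0.001], [0.001, -0.001, -1.0]]
contact_force: [0.1, -0.3, -1.4]
width: 0.263
grip_force: 59.2
t 19.6833 pos [ 0.4726 -0.2406  0.2883] yaw 9.87 F [ 0.1 -0.3 -1.4] | shift [-0.0014  0.0013  0.1153] turnz 0.17 w 0.263
[278.20530984 155.60908117]
```

View pics/c7.png

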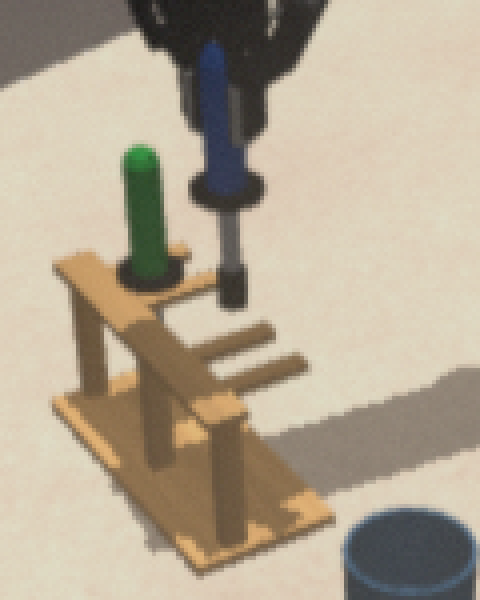

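Run:
```python
from h import *
a=plane("scene",220+270/4,80+327/4,.11)[:2]; b=plane("scene",220+304/4,80+362/4,.11)[:2]; m=(a+b)/2
y=np.radians(-14); print(a,b,np.hypot(*(a-b)),"fork",m+.034*np.array([np.cos(y),np.sin(y)]))
```

```text
[ 0.43055282 -0.25412246] [ 0.44292776 -0.21181388] 0.044081229919757735 fork [ 0.46973034 -0.24119351]
```

```bash
M="python3 -m inch"
$M '[[255,-0.0015,0.001,0.02,0,0,0],[255,-0.0015,0.001,0.04,0,0,0],[255,-0.0015,0.001,0.055,0,0,0],[255,-0.0015,0.001,0.07,0,0,0],[255,-0.0015,0.001,0.07,0,0,0]]'
$M '[[255,0,0,0.015,0,0,0],[255,0,0,0.03,0,0,0],[255,0,0,0.04,0,0,0],[255,0,0,0.043,0,0,0],[255,0,0,0.043,0,0,0]]'
$M '[[255,0,0,0,0,0,0],[255,0,0,0.0015,0,0,0],[255,0,0,0.0015,0,0,0],[255,0,0,0.0015,0,0,0]]'
```

```text
time_s: 20.15
ee_pos: [0.4695, -0.241, 0.2156]
tool_rot: [[0.985, 0.172, -0.005], [0.172, -0.985, 0.003], [-0.005, -0.004, -1.0]]
contact_force: [-0.2, 0.5, -1.4]
width: 0.265
grip_force: 59.1
time_s: 20.57
ee_pos: [0.4704, -0.2426, 0.1749]
tool_rot: [[0.985, 0.17, -0.001], [0.17, -0.985, 0.001], [-0.001, -0.001, -1.0]]
contact_force: [-0.4, 0.2, -1.5]
width: 0.27
grip_force: 59.2
time_s: 20.9
ee_pos: [0.4705, -0.2432, 0.1743]
tool_rot: [[0.986, 0.169, 0.001], [0.169, -0.986, -0.0], [0.001, 0.001, -1.0]]
contact_force: [0.4, 0.0, -0.4]
width: 0.263
grip_force: 59.2
```

```bash
M="python3 -m inch"
$M '[[255,0,0,0.001,0,0,0],[255,0,0,0.0015,0,0,0],[255,0,0,0.0015,0,0,0]]'
```

```text
time_s: 21.15
ee_pos: [0.4702, -0.2431, 0.1723]
tool_rot: [[0.986, 0.169, -0.0], [0.169, -0.986, 0.0], [-0.0, -0.0, -1.0]]
contact_force: [-0.1, -0.0, -1.0]
width: 0.264
grip_force: 59.2
```

```bash
M="python3 -m inch"
$M '[[255,0,0,0.0005,0,0,0],[255,0,0,0.001,0,0,0],[255,0,0,0.001,0,0,0]]'
python3 -m inch '[[255,0,0,0.0005,0,0,0],[255,0,0,0.0005,0,0,0]]'
```

```text
time_s: 21.4
ee_pos: [0.4703, -0.2431, 0.1721]
tool_rot: [[0.986, 0.169, -0.0], [0.169, -0.986, -0.0], [-0.0, 0.0, -1.0]]
contact_force: [-1.5, 1.9, 5.8]
width: 0.267
grip_force: 60.1
time_s: 21.57
ee_pos: [0.4703, -0.2431, 0.1721]
tool_rot: [[0.986, 0.169, 0.0], [0.169, -0.986, -0.0], [0.0, 0.0, -1.0]]
contact_force: [-3.5, 1.6, 10.0]
width: 0.265
grip_force: 60.5
```

Seated, with 10 N of contact. Release, lift straight up, draw clear and check.

```bash
M="python3 -m inch"
$M '[[0,0,0,-0.001,0,0,0],[0,0,0,-0.001,0,0,0],[0,0,0,-0.001,0,0,0],[0,0,0,-0.001,0,0,0],[0,0,0,-0.001,0,0,0]]'
$M '[[0,0,0,-0.03,0,0,0],[0,0,0,-0.065,0,0,0],[0,0,0,-0.1,0,0,0],[0,0,0,-0.13,0,0,0],[0,0,0,-0.13,0,0,0]]' >/dev/null
$M '[[0,0,-0.04,0,0,0,0],[0,0.02,-0.08,0,0,0,0],[0,0.04,-0.12,0,0,0,0],[0,0.05,-0.16,0,0,0,0],[0,0.05,-0.18,0,0,0,0]]'
$M '[[0,0,0,0,0,0,0],[0,0,0,0,0,0,0],[0,0,0,0,0,0,0],[0,0,0,0,0,0,0]]' >/dev/null
python3 - <<'E'
from h import *
t=viewer.get_image("top"); s=viewer.get_image("scene"); cv2.imwrite("pics/t7.png",t); cv2.imwrite("pics/s7.png",s)
a=cv2.resize(s[105:225,225:305],(390,585),interpolation=3); b=cv2.resize(t[240:315,155:235],(380,356),interpolation=3); c=cv2.resize(t[240:315,385:495],(325,222),interpolation=3)
o=np.zeros((600,800,3),np.uint8); o[:585,405:795]=a; o[:356,:380]=b; o[378:600,:325]=c; cv2.imwrite("pics/c8.png",o)
p0=cv2.imread("pics/scene0.png"); d=cv2.absdiff(p0,s).max(2)[200:400,140:420]; print("scene diff px near pots/jig",(d>60).sum())
E
```

```text
time_s: 21.98
ee_pos: [0.4702, -0.2431, 0.1716]
tool_rot: [[0.986, 0.169, -0.0], [0.169, -0.986, 0.0], [-0.0, -0.0, -1.0]]
contact_force: [-0.5, 0.0, -0.5]
width: 0.956
grip_force: 0.0
time_s: 22.82
ee_pos: [0.4904, -0.0521, 0.3016]
tool_rot: [[0.985, 0.174, 0.002], [0.174, -0.985, 0.002], [0.002, -0.002, -1.0]]
contact_force: [0.9, -0.0, 0.2]
width: 1.006
grip_force: 0.0
scene diff px near pots/jig 1036
```

View pics/c8.png

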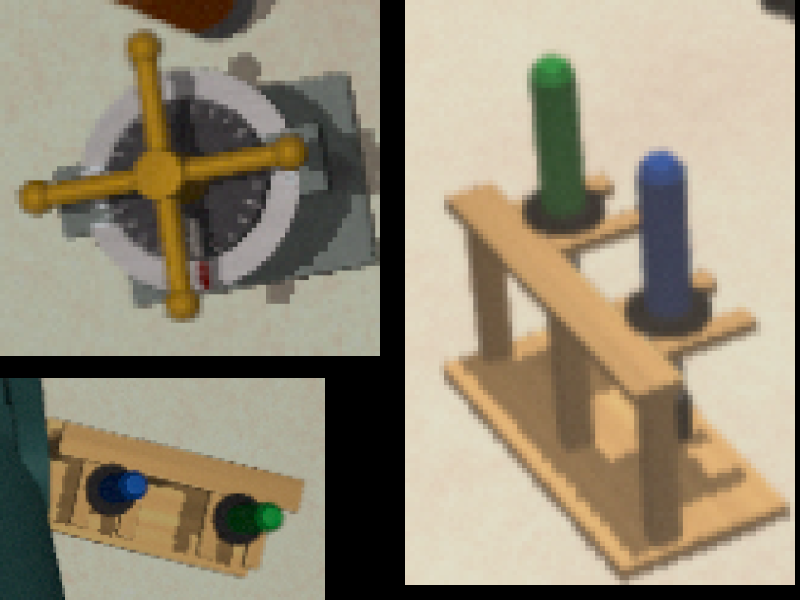

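The brush hangs upright on its fork, at the same pixels as at the start, the line is on the mark, and the arm is clear.

```bash
python3 -c "
from plant import hand_in; print(hand_in())"
```

```text
the job is handed in; nothing more can be done
None
```

The job is handed in, at about 23 s of the 64 s. By the camera checks, the press line stopped on the red mark with the play taken up, and the brush was dipped, dabbed on the inlay and hung back upright on its fork.

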